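# Sort the soldering bench: spools, heatsinks and sucker

### The arm

A 6-joint arm with a two-finger parallel gripper is mounted at the origin on the work surface. World frame = base frame: x ahead of the robot, y to its left, z up, the work surface at z = 0. Lengths are in m, angles in rad, forces in N, time in s.
With the tool pointing down it reaches from about 0.35 to 0.775 m from the base axis. Payload 7.3 kg.
Tool frame: the origin (TCP) lies midway between the tips of the shut fingers; the grasp point (between the pads) lies 19 mm behind it; z points along the fingers, y is the line along which they close (so a half turn about z gives the same grasp; the last joint's range is limited). The gripper opens to 92 mm and grips with 3 to 60 N. Pads are 19 mm wide; open, the fingers measure 130 mm over their backs; the gripper's body (75 mm by 190 mm) begins 47 mm behind the grasp point.
Start: joints at [1.109, 0.342, 1.524, -0, 1.275, -0.146], TCP at [0.163, 0.499, 0.193] pointing down, gripper open.
Joint ranges: [-2.53, 2.53], [-0.77, 2.02], [0.04, 2.7], [-1, 4.14], [0.28, 2.66], [-3.11, 3.11]. Speed limits (rad/s): [2.57, 2.57, 3.14, 3.14, 3.14, 3.14].

### API

Orientations are given as [roll, pitch, yaw] about the fixed x, y, z axes, in that order (R = Rz(yaw) Ry(pitch) Rx(roll)).
In Python, from cell import robot, read_camera, camera_params, nets gives the robot as it stands. The module is installed in compiled form; this text tells all that it offers.
- The arm moves only by the tool step_arm, never from a script. Its argument "steps" is a list of rows, each an object of numbers: "x", "y", "z": the shift along the tool's x, y, z as a fraction of full scale; "rx", "ry", "rz": the turn, a rotation vector about the tool's x, y, z as a fraction of full scale; "claw": the opening, from -1 (shut) to 1 (fully open). In form: [{"x": .., "y": .., "z": .., "rx": .., "ry": .., "rz": .., "claw": ..}, ...]. A call has 1 to 12 rows; each row is the pose to reach, as a shift and turn from the pose commanded when the call began, along the tool's axes at that moment; what a row does not reach only later rows make up. Full scale, the value 1, is 750 mm for a shift and pi/4 rad for a turn. A row lasts 1/12 s, in which the tool goes at most 41.7 mm and 7.16 degrees, less where a joint would pass 70% of its speed; a pose out of reach is approached as far as the arm can. A call with a number of a shift or a turn outside -1 to 1 is refused whole. A call with a gripper value outside its range is refused whole. The fingers move at their own pace and stop on an object; "squeeze" is the grip in N (left out, the last holds). Time passes only in rows, so rows that repeat a pose let the fingers close. It gives the time, the measured TCP pose, the force, the opening and the grip force at its end, in the units of the state.
- robot.observe(): the state, without advancing time (a new reading comes with each control period).
- read_camera(name): name is "scene" or "top"; returns (picture, depth): 480x640x3 uint8, blue, green, red; 480x640 float32, m along the optical axis (not along the pixel's ray), 0 where there is no reading.
- camera_params(name): a dict with "fx", "fy", "cx", "cy" (pixels), "R" (3x3) and "t" (3): a world point X has camera coordinates R X + t. Camera axes: x right, y down, z forward; pixel columns grow to the right and rows downward; lengths in m; the calibration is good to about 2 mm. A picture is of the moment at which its call begins. camera_params takes no time and is no camera call.
- robot.hand_in(): hands the job in; it is judged then, once.
Trained networks look in the newest picture that a camera, given by its name, has taken for a name from the list of things; names that differ only in an ending like _2 or _b are one class to them, and where a whole thing is asked for, a point or a joint stands for the part that bears it (a point fixed in the world has none). Each returns a list of dicts, best first, with "conf" (0 to 1); they miss things now and then, are a little off and sometimes report something else, mostly with a low value. They report only what shows in the picture. A call takes as long as a camera call.
- nets.masks_of(camera, query): "region" (480x640 bool, what is visible of it) and "box" ([left, top, right, bottom] in pixels, round what is visible of it).
- nets.landmark_of(camera, query): "pixel" ([row, column] in pixels: a listed point, or the origin of a listed thing).
The state is a dict: "time": time; "qpos": joint angles; "qvel": joint speeds; "joint_efforts": joint torques, N m; "tool_pos": TCP position; "tool_rot": TCP orientation; "contact_force": force on the tool from outside, world axes, zero at the start; "torque": the same for the moment, N m; "opening": finger opening in m; "grip_force": force on a finger pad.
Only numpy, scipy, OpenCV 4.12 (cv2) and the standard library are available. Lean on these libraries where they do the work, as an engineer would, in place of code of your own. Each camera call takes 0.05 s, during which the arm holds its last target. There are 200 camera calls.

### The job

Clear the soldering bench: stand both solder spools upright in the undivided tray, put the two heatsinks fins up in the divided tray, one in each bay, and lay the solder sucker across the two uprights of the tool rest, its barrel about centred on them and down between the horns. Everything ends flat on its tray floor or saddle; leave the flux bottle and the tape roll where they are.

Things in the scene. Friction and masses are not known exactly. Their poses are not given: they have to be found in the camera images.
- large_spool: the larger solder spool, white flanges with bright wire between, standing on a flange: 54 mm diameter, 44 mm tall, about 300 g, grips like a plain cylinder. Origin: centre of the underside, z up. 
- small_spool: the smaller solder spool, same make, standing on a flange: 40 mm diameter, 38 mm tall, about 140 g. Origin: centre of the underside, z up. 
- large_heatsink: the larger finned black-anodised heatsink, fins up: 44 x 44 mm square, 36 mm tall, about 90 g; may be gripped on either pair of its sides, as a solid block. Origin: centre of the underside, z up. x and y are square to its sides.
- small_heatsink: the smaller finned black-anodised heatsink, fins up: 30 x 30 mm square, 36 mm tall, about 45 g; grips as a solid block. Origin: centre of the underside, z up. x and y are square to its sides.
- sucker: solder sucker (hand desoldering pump) lying flat on the bench: square yellow barrel 20 x 20 mm and 120 mm long, with a plunger knob at one end (17 mm across) and a nozzle at the other, 172 mm overall, about 70 g. Origin: the middle of the barrel, on its centre line, 10 mm above what it lies on, close to the centre of mass; y runs along the barrel towards the nozzle.
- open_tray: undivided bright metal tray, fixed: 160 mm along its y, 90 mm along its x, rim 18 mm high, walls and floor 4 mm thick. One single bay of 152 x 82 mm inside. Origin: centre of the underside, z up. Its inner floor is 4 mm above the origin.
- bay_tray: blue plastic tray, fixed, same outer size (160 mm along its y, 90 mm along its x, rim 18 mm high, walls, floor and divider 4 mm), with one full-height divider across the middle making two bays, each 74 mm along y by 82 mm along x, centred at y = +39 and -39 mm. Origin: centre of the underside, z up. Its inner floor is 4 mm above the origin.
- tool_rest: dark steel tool rest, fixed: a base plate 140 mm (its y) x 60 mm (its x) x 6 mm with two uprights, 8 mm thick, at y = +40 and -40 mm, and an open gap of 72 mm between them. Each upright has a flat saddle 40 mm above the bench between two horns that rise to 54 mm; the horns leave 36 mm clear along x. Origin: centre of the underside, z up. 
- flux_bottle: bystander: small amber flux bottle with black cap, standing loose, 34 mm diameter, 85 mm tall. Origin: centre of the underside, z up. 
- tape_roll: bystander: roll of brown tape lying loose, 76 mm outer diameter, 22 mm tall. Origin: centre of the underside, z up. 

How it is judged:
At the end, for the whole second after the job is handed in: Spools upright on the open tray's floor, heatsinks fins up on the divided tray's floor, one per bay (all within 0.12 rad); sucker on both saddles between the horns, within 12 mm across, 15 mm along and 0.2 rad of the rest, either way round, centre 45 to 56 mm up; all at rest (20 mm/s) (x of large_spool in the frame of open_tray between -0.036 and 0.036 m and y of large_spool in the frame of open_tray between -0.07 and 0.07 m and z of large_spool in the frame of open_tray between 0.001 and 0.008 m and angle between each of large_spool, small_spool's own z axis and vertical below 0.12 rad and x of small_spool in the frame of open_tray between -0.036 and 0.036 m and y of small_spool in the frame of open_tray between -0.07 and 0.07 m and z of small_spool in the frame of open_tray between 0.001 and 0.008 m and ((x of large_heatsink in the frame of bay_tray between -0.036 and 0.036 m and y of large_heatsink in the frame of bay_tray between 0.012 and 0.066 m and z of large_heatsink in the frame of bay_tray between 0.001 and 0.008 m and angle between each of large_heatsink, small_heatsink's own z axis and vertical below 0.12 rad and x of small_heatsink in the frame of bay_tray between -0.036 and 0.036 m and y of small_heatsink in the frame of bay_tray between -0.066 and -0.012 m and z of small_heatsink in the frame of bay_tray between 0.001 and 0.008 m) or (x of large_heatsink in the frame of bay_tray between -0.036 and 0.036 m and y of large_heatsink in the frame of bay_tray between -0.066 and -0.012 m and z of large_heatsink in the frame of bay_tray between 0.001 and 0.008 m and angle between each of large_heatsink, small_heatsink's own z axis and vertical below 0.12 rad and x of small_heatsink in the frame of bay_tray between -0.036 and 0.036 m and y of small_heatsink in the frame of bay_tray between 0.012 and 0.066 m and z of small_heatsink in the frame of bay_tray between 0.001 and 0.008 m)) and x of sucker in the frame of tool_rest between -0.012 and 0.012 m and y of sucker in the frame of tool_rest between -0.015 and 0.015 m and z of sucker in the frame of tool_rest between 0.045 and 0.056 m and angle between the y axis of sucker and the y axis of tool_rest, either way round below 0.2 rad and linear speed of each of large_spool, small_spool, large_heatsink, small_heatsink, sucker below 0.02 m/s); the robot touches nothing.
It fails at once if the flux bottle is knocked away from its place (moved more than 25 mm) (distance of flux_bottle from where it was at the start of the episode above 0.025 m).
It fails at once if the tape roll is knocked away from its place (moved more than 25 mm) (distance of tape_roll from where it was at the start of the episode above 0.025 m).
It also fails if it takes over 118 s, if anything falls off the work surface, if the arm or the gripper's body presses on something with over 40 N, if the wrist force passes 120 N, or if a joint passes its speed limit or range.

## Working session

There is one attempt and no reset: what is moved stays moved. The work goes in short steps, Python scripts to look and compute and a tool call to move; the robot and the scene stay as the last step left them, time stands still between calls to the robot, and variables do not carry over. Pictures are saved under pics/ and viewed, at most 14 in all, crops included, and the job is handed in when it is done.

Besides the shell and the picture viewer there is one more tool, called after "Call:" by a JSON object that holds its "api" and its "payload". step_arm: Moves the arm, as the interface text tells. Its arguments: {"type":"object","properties":{"steps":{"type":"array","items":{"type":"object","properties":{"x":{"type":"number","minimum":-1,"maximum":1},"y":{"type":"number","minimum":-1,"maximum":1},"z":{"type":"number","minimum":-1,"maximum":1},"rx":{"type":"number","minimum":-1,"maximum":1},"ry":{"type":"number","minimum":-1,"maximum":1},"rz":{"type":"number","minimum":-1,"maximum":1},"claw":{"type":"number"}}}},"squeeze":{"type":"number"}},"required":["steps"]}

```bash
mkdir -p pics
cat > h.py <<'E'
import numpy as np, cv2
from cell import robot, read_camera, camera_params, nets
def cloud(cam, depth):
    p=camera_params(cam); v,u=np.mgrid[0:480,0:640]
    z=depth; c=np.stack([(u-p['cx'])/p['fx']*z,(v-p['cy'])/p['fy']*z,z],-1)
    R=np.array(p['R']); return (c-np.array(p['t']))@R   # R^T (c-t)
E
python3 - <<'E'
from h import *
print(robot.observe())
for c in ("top","scene"):
    im,d=read_camera(c); cv2.imwrite(f"pics/{c}0.png",im); np.save(f"{c}0.npy",d)
    P=cloud(c,d)
    p=camera_params(c);print(c,-np.array(p['R']).T@np.array(p['t']))
    for n in "large_spool small_spool large_heatsink small_heatsink sucker open_tray bay_tray tool_rest flux_bottle tape_roll".split():
        for m in nets.masks_of(c,n)[:2]:
            r=m['region']&(d>0)
            Q=P[r]
            if len(Q)<10: continue
            zt=np.percentile(Q[:,2],95)
            T=Q[Q[:,2]>zt-.008]
            rc=cv2.minAreaRect((T[:,:2]*1000).astype(np.float32))
            print(n,round(m['conf'],2),m['box'],len(Q),'zt',round(zt,3),np.round(np.median(T,0),3),np.round(rc[0],0),np.round(rc[1],0),round(rc[2],1))
E
```

```text
{'time': 0.0, 'qpos': array([ 1.10901209e+00,  3.42733622e-01,  1.52507495e+00, -1.56170671e-05,
        1.27543753e+00, -1.45978640e-01]), 'qvel': array([-0.00021887, -0.00060049,  0.00138985,  0.00142004, -0.00017879,
        0.00100272]), 'joint_efforts': array([-7.42111320e-05, -4.31220067e+01, -2.44230366e+01,  7.18578673e-02,
        5.58520469e-02, -1.14276377e-04]), 'tool_pos': array([0.16280259, 0.49859081, 0.19241916]), 'tool_rot': array([-3.13995462e+00, -2.25737114e-04,  2.82579143e+00]), 'contact_force': array([ 0.30300543,  0.49112107, -0.46709772]), 'torque': array([-0.06867525,  0.00512822,  0.01979294]), 'grip_force': 0.0, 'opening': 0.09152587243442699}
top [ 0.45667323 -0.0068321   1.11203524]
large_spool 0.96 [127.3, 297.1, 161.1, 323.4] 852 zt 0.046 [0.386 0.307 0.043] [387. 307.] [50. 52.] 71.1
small_spool 0.9 [400.7, 289.6, 424.9, 312.6] 449 zt 0.04 [ 0.397 -0.169  0.037] [ 396. -169.] [39. 37.] 63.4
large_heatsink 0.85 [197.5, 290.6, 223.6, 318.5] 702 zt 0.037 [0.392 0.193 0.035] [394. 193.] [43. 43.] 89.3
small_heatsink 0.85 [473.4, 315.4, 498.0, 341.4] 391 z
[... 1456 characters left out ...]
[ 0.661 -0.012  0.017] [660. -10.] [ 93. 162.] 10.1
open_tray 0.55 [155.1, 300.3, 238.0, 322.0] 790 zt 0.023 [ 0.562 -0.286  0.021] [ 560. -286.] [170.  24.] 82.4
bay_tray 0.86 [271.4, 229.3, 345.0, 273.0] 2103 zt 0.019 [ 0.468 -0.003  0.017] [462.  -3.] [160.  96.] 89.1
tool_rest 0.67 [243.6, 332.8, 282.8, 372.8] 776 zt 0.025 [ 0.71  -0.184  0.023] [ 707. -186.] [74. 75.] 27.7
tool_rest 0.63 [408.6, 222.6, 470.9, 267.6] 1161 zt 0.044 [0.58  0.325 0.042] [577. 292.] [91. 54.] 88.9
flux_bottle 0.88 [417.5, 272.0, 437.3, 304.5] 459 zt 0.086 [0.708 0.183 0.086] [706. 184.] [14. 18.] 30.1
tape_roll 0.88 [243.8, 331.1, 284.4, 367.1] 827 zt 0.025 [ 0.712 -0.185  0.023] [ 707. -184.] [73. 76.] 60.6
```

Run:
```python
import cv2,numpy as np
im=cv2.imread('pics/top0.png')[90:360,100:560]
cv2.imwrite('pics/topc.png',cv2.resize(im,None,fx=1.7,fy=1.7,interpolation=cv2.INTER_CUBIC))
from h import *
d=np.load('top0.npy');P=cloud('top',d).reshape(-1,3)
def box(x0,x1,y0,y1,z0,z1):
    m=(P[:,0]>x0)&(P[:,0]<x1)&(P[:,1]>y0)&(P[:,1]<y1)&(P[:,2]>z0)&(P[:,2]<z1);return P[m]
def rect(Q): r=cv2.minAreaRect((Q[:,:2]*1000).astype(np.float32));print(len(Q),np.round(r[0],1),np.round(r[1],1),round(r[2],1))
print('horns');rect(box(.5,.65,.2,.38,.046,.06));rect(box(.5,.65,.2,.38,.034,.06));rect(box(.5,.65,.2,.38,.003,.06))
print('sucker z>.012');rect(box(.5,.62,-.4,-.18,.012,.03)); 
print('barrel .018-.03');rect(box(.5,.62,-.4,-.18,.018,.03))
print('sh');rect(box(.31,.40,-.34,-.26,.025,.05))
print('open');rect(box(.58,.74,-.11,.09,.012,.025)); print('bay');rect(box(.40,.52,-.1,.1,.012,.025))
print('floor z',np.median(box(.63,.68,-.04,.04,-.01,.012)[:,2]),'table',np.median(box(.5,.55,.05,.12,-.02,.02)[:,2]))
```

```text
horns
97 [574.1 292.6] [87.9 51.3] 89.6
346 [574.4 293. ] [89.7 51.4] 90.0
2394 [575.2 290.3] [179.1 147.7] 89.9
sucker z>.012
853 [ 557.8 -283.4] [171.   20.8] 80.1
barrel .018-.03
456 [ 557.1 -285.6] [161.4  19.8] 80.4
sh
249 [ 350.8 -298.9] [30.8 30.3] 22.1
open
649 [658.8  -8.6] [ 91.2 160.1] 9.8
bay
705 [ 4.602e+02 -4.000e-01] [160.2  90.1] 88.9
floor z 0.0031469225373345795 table -0.0006796044689812121
```

View pics/topc.png

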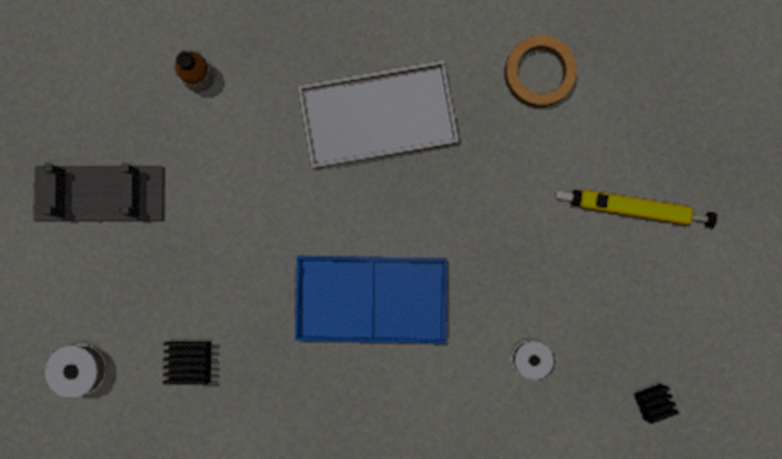

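The top view matches the measurements. In the crop, the tool rest is at (100,193), the open tray at (378,115), the blue tray at (370,300) and the large heatsink at (187,362). The sucker lies with its nozzle on the left, barrel from (582,200) to (692,214), and the small heatsink is turned at (656,402). I'll start with the large heatsink.

Call:
{"api": "step_arm", "payload": {"steps": [{"x": -0.4195, "y": -0.2923, "rz": -0.402, "claw": 1}, {"x": -0.4195, "y": -0.2923, "rz": -0.402, "claw": 1}, {"x": -0.4195, "y": -0.2923, "rz": -0.402, "claw": 1}, {"x": -0.4195, "y": -0.2923, "rz": -0.402, "claw": 1}, {"x": -0.4195, "y": -0.2923, "rz": -0.402, "claw": 1}, {"x": -0.4195, "y": -0.2923, "rz": -0.402, "claw": 1}, {"x": -0.4195, "y": -0.2923, "rz": -0.402, "claw": 1}, {"x": -0.4195, "y": -0.2923, "rz": -0.402, "claw": 1}, {"x": -0.4195, "y": -0.2923, "rz": -0.402, "claw": 1}, {"x": -0.4195, "y": -0.2923, "rz": -0.402, "claw": 1}, {"x": -0.4195, "y": -0.2923, "rz": -0.402, "claw": 1}, {"x": -0.4195, "y": -0.2923, "rz": -0.402, "claw": 1}], "squeeze": 25}}

```text
$.steps[0]: bad value
```

Call:
{"api": "step_arm", "payload": {"steps": [{"x": -0.42, "y": -0.292, "z": 0, "rx": 0, "ry": 0, "rz": -0.4, "claw": 1}, {"x": -0.42, "y": -0.292, "z": 0, "rx": 0, "ry": 0, "rz": -0.4, "claw": 1}, {"x": -0.42, "y": -0.292, "z": 0, "rx": 0, "ry": 0, "rz": -0.4, "claw": 1}, {"x": -0.42, "y": -0.292, "z": 0, "rx": 0, "ry": 0, "rz": -0.4, "claw": 1}, {"x": -0.42, "y": -0.292, "z": 0, "rx": 0, "ry": 0, "rz": -0.4, "claw": 1}, {"x": -0.42, "y": -0.292, "z": 0, "rx": 0, "ry": 0, "rz": -0.4, "claw": 1}, {"x": -0.42, "y": -0.292, "z": 0, "rx": 0, "ry": 0, "rz": -0.4, "claw": 1}, {"x": -0.42, "y": -0.292, "z": 0, "rx": 0, "ry": 0, "rz": -0.4, "claw": 1}, {"x": -0.42, "y": -0.292, "z": 0, "rx": 0, "ry": 0, "rz": -0.4, "claw": 1}, {"x": -0.42, "y": -0.292, "z": 0, "rx": 0, "ry": 0, "rz": -0.4, "claw": 1}, {"x": -0.42, "y": -0.292, "z": 0, "rx": 0, "ry": 0, "rz": -0.4, "claw": 1}], "squeeze": 25}}

```text
time: 2.02
tool_pos: [0.3966, 0.1903, 0.1932]
tool_rot: [-3.141, 0.001, 3.135]
contact_force: [0.3, 0.4, 0.7]
opening: 0.0922
grip_force: 0.0
```

Call:
{"api": "step_arm", "payload": {"steps": [{"x": 0.003, "y": 0.003, "z": 0.05, "rx": 0, "ry": 0, "rz": 0, "claw": 1}, {"x": 0.003, "y": 0.003, "z": 0.1, "rx": 0, "ry": 0, "rz": 0, "claw": 1}, {"x": 0.003, "y": 0.003, "z": 0.15, "rx": 0, "ry": 0, "rz": 0, "claw": 1}, {"x": 0.003, "y": 0.003, "z": 0.19, "rx": 0, "ry": 0, "rz": 0, "claw": 1}, {"x": 0.003, "y": 0.003, "z": 0.22, "rx": 0, "ry": 0, "rz": 0, "claw": 1}, {"x": 0.003, "y": 0.003, "z": 0.233, "rx": 0, "ry": 0, "rz": 0, "claw": 1}, {"x": 0.003, "y": 0.003, "z": 0.233, "rx": 0, "ry": 0, "rz": 0, "claw": -1}, {"x": 0.003, "y": 0.003, "z": 0.233, "rx": 0, "ry": 0, "rz": 0, "claw": -1}, {"x": 0.003, "y": 0.003, "z": 0.233, "rx": 0, "ry": 0, "rz": 0, "claw": -1}, {"x": 0.003, "y": 0.003, "z": 0.233, "rx": 0, "ry": 0, "rz": 0, "claw": -1}, {"x": 0.003, "y": 0.003, "z": 0.233, "rx": 0, "ry": 0, "rz": 0, "claw": -1}, {"x": 0.003, "y": 0.003, "z": 0.233, "rx": 0, "ry": 0, "rz": 0, "claw": -1}], "squeeze": 25}}

```text
time: 3.02
tool_pos: [0.3927, 0.1956, 0.0191]
tool_rot: [3.141, 0.002, 3.14]
contact_force: [0.5, -0.1, -0.5]
opening: 0.0568
grip_force: 0.0
```

Call:
{"api": "step_arm", "payload": {"steps": [{"x": 0, "y": 0, "z": 0, "rx": 0, "ry": 0, "rz": 0, "claw": -1}, {"x": 0, "y": 0, "z": 0, "rx": 0, "ry": 0, "rz": 0, "claw": -1}, {"x": 0, "y": 0, "z": 0, "rx": 0, "ry": 0, "rz": 0, "claw": -1}, {"x": 0, "y": 0, "z": 0, "rx": 0, "ry": 0, "rz": 0, "claw": -1}, {"x": 0, "y": 0, "z": -0.03, "rx": 0, "ry": 0, "rz": 0, "claw": -1}, {"x": 0, "y": 0, "z": -0.08, "rx": 0, "ry": 0, "rz": 0, "claw": -1}, {"x": -0.02, "y": -0.05, "z": -0.08, "rx": 0, "ry": 0, "rz": 0, "claw": -1}, {"x": -0.04, "y": -0.1, "z": -0.08, "rx": 0, "ry": 0, "rz": 0, "claw": -1}, {"x": -0.06, "y": -0.15, "z": -0.08, "rx": 0, "ry": 0, "rz": 0, "claw": -1}, {"x": -0.08, "y": -0.19, "z": -0.08, "rx": 0, "ry": 0, "rz": 0, "claw": -1}, {"x": -0.09, "y": -0.207, "z": -0.08, "rx": 0, "ry": 0, "rz": 0, "claw": -1}, {"x": -0.09, "y": -0.207, "z": -0.08, "rx": 0, "ry": 0, "rz": 0, "claw": -1}], "squeeze": 25}}

```text
time: 4.02
tool_pos: [0.4613, 0.0371, 0.0785]
tool_rot: [-3.141, 0.002, 3.136]
contact_force: [-0.1, 0.1, -0.0]
opening: 0.0005
grip_force: 0.0
```

Run:
```python
from h import *
im,d=read_camera("scene"); cv2.imwrite("pics/s1.png",cv2.resize(im[120:360,130:530],None,fx=2,fy=2))
print(robot.observe()['opening'])
P=cloud('scene',d)
for n in ["large_heatsink"]:
  for m in nets.masks_of('scene',n)[:2]:
    Q=P[m['region']&(d>0)];print(m['conf'],m['box'],np.round(np.median(Q,0),3))
```

```text
0.00021364921840285995
0.71 [355.5, 204.1, 379.8, 223.8] [0.408 0.186 0.033]
```

View pics/s1.png

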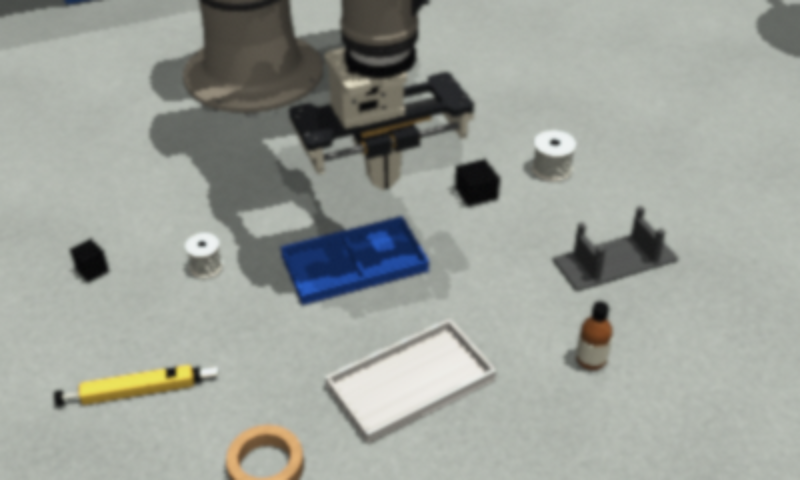

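```bash
cat >> h.py <<'E'
def find(n,cam='top'):
    im,d=read_camera(cam); P=cloud(cam,d)
    for m in nets.masks_of(cam,n)[:1]:
        Q=P[m['region']&(d>0)]; zt=np.percentile(Q[:,2],95); T=Q[Q[:,2]>zt-.008]
        r=cv2.minAreaRect((T[:,:2]*1000).astype(np.float32))
        print(n,round(m['conf'],2),round(zt,3),np.round(r[0],1),np.round(r[1],1),round(r[2],1))
    return im
E
python3 - <<'E'
from h import *
find('large_heatsink')
E
```

```text
large_heatsink 0.6 0.038 [396.3 159.5] [ 43.1 111.4] 3.4
```

Call:
{"api": "step_arm", "payload": {"steps": [{"x": 0.03, "y": 0.07, "z": 0, "rx": 0, "ry": 0, "rz": 0, "claw": 0.6}, {"x": 0.05, "y": 0.12, "z": 0, "rx": 0, "ry": 0, "rz": 0, "claw": 0.6}, {"x": 0.08, "y": 0.17, "z": 0, "rx": 0, "ry": 0, "rz": 0, "claw": 0.6}, {"x": 0.09, "y": 0.207, "z": 0, "rx": 0, "ry": 0, "rz": 0, "claw": 0.6}, {"x": 0.09, "y": 0.207, "z": 0, "rx": 0, "ry": 0, "rz": 0, "claw": 0.6}, {"x": 0.09, "y": 0.207, "z": 0, "rx": 0, "ry": 0, "rz": 0, "claw": 0.6}, {"x": 0.09, "y": 0.207, "z": 0, "rx": 0, "ry": 0, "rz": 0, "claw": 0.6}, {"x": 0.09, "y": 0.207, "z": 0, "rx": 0, "ry": 0, "rz": 0, "claw": 0.6}, {"x": 0.09, "y": 0.207, "z": 0, "rx": 0, "ry": 0, "rz": 0, "claw": 0.6}, {"x": 0.09, "y": 0.207, "z": 0, "rx": 0, "ry": 0, "rz": 0, "claw": 0.6}], "squeeze": 30}}

```text
time: 5.05
tool_pos: [0.3927, 0.1944, 0.0783]
tool_rot: [-3.142, 0.0, 3.138]
contact_force: [-0.2, -0.1, 0.4]
opening: 0.0624
grip_force: 0.0
```

Call:
{"api": "step_arm", "payload": {"steps": [{"x": 0, "y": 0, "z": 0, "rx": 0, "ry": 0, "rz": 0, "claw": 0.6}, {"x": 0, "y": 0, "z": 0, "rx": 0, "ry": 0, "rz": 0, "claw": 0.6}, {"x": 0, "y": 0, "z": 0.04, "rx": 0, "ry": 0, "rz": 0, "claw": 0.6}, {"x": 0, "y": 0, "z": 0.087, "rx": 0, "ry": 0, "rz": 0, "claw": 0.6}, {"x": 0, "y": 0, "z": 0.087, "rx": 0, "ry": 0, "rz": 0, "claw": -1}, {"x": 0, "y": 0, "z": 0.087, "rx": 0, "ry": 0, "rz": 0, "claw": -1}, {"x": 0, "y": 0, "z": 0.087, "rx": 0, "ry": 0, "rz": 0, "claw": -1}, {"x": 0, "y": 0, "z": 0.087, "rx": 0, "ry": 0, "rz": 0, "claw": -1}, {"x": 0, "y": 0, "z": 0.087, "rx": 0, "ry": 0, "rz": 0, "claw": -1}, {"x": 0, "y": 0, "z": 0.087, "rx": 0, "ry": 0, "rz": 0, "claw": -1}, {"x": 0, "y": 0, "z": 0.087, "rx": 0, "ry": 0, "rz": 0, "claw": -1}, {"x": 0, "y": 0, "z": 0.087, "rx": 0, "ry": 0, "rz": 0, "claw": -1}], "squeeze": 30}}

```text
time: 6.05
tool_pos: [0.3925, 0.1954, 0.0137]
tool_rot: [3.141, 0.001, 3.14]
contact_force: [-0.5, 1.0, -0.5]
opening: 0.0245
grip_force: 0.0
```

Run:
```python
from h import *
im,d=read_camera("scene"); a=im[130:260,300:460]
it,dt=read_camera("top"); b=it[250:380,130:290]
cv2.imwrite("pics/s2.png",cv2.resize(np.hstack([a,b]),None,fx=2.5,fy=2.5,interpolation=cv2.INTER_CUBIC))
print(robot.observe())
```

```text
{'time': 6.15, 'qpos': array([ 2.86787464e-01,  4.40178415e-01,  1.98032903e+00,  9.13058107e-05,
        7.20612339e-01, -1.28246193e+00]), 'qvel': array([-0.00084038,  0.00192149,  0.00205969,  0.00052701, -0.00055743,
       -0.00010621]), 'joint_efforts': array([ 2.42033107e-03, -3.88576806e+01, -1.50622237e+01, -7.89948885e-03,
        8.80794344e-02,  5.57104477e-05]), 'tool_pos': array([0.39230209, 0.19537208, 0.01335289]), 'tool_rot': array([3.14140040e+00, 4.36209206e-04, 3.13997709e+00]), 'contact_force': array([-0.21979827,  0.76213243,  0.76142089]), 'torque': array([ 0.03359499, -0.00774279, -0.01813886]), 'grip_force': 0.0, 'opening': 0.01647729525959171}
```

View pics/s2.png

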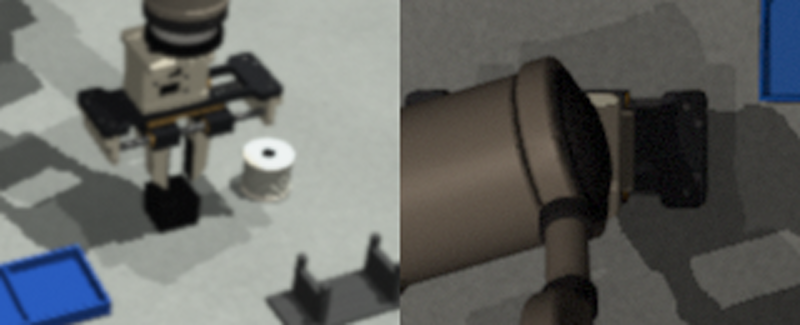

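Run:
```python
from h import *
im,d=read_camera("scene"); P=cloud("scene",d)
# sample points in crop coords
for y in range(120,235,10):
    print(y,[tuple(np.round(P[130+int(y/2.5),300+int(x/2.5)]*1000).astype(int)) for x in (150,160,170,180,190,200)])
print(robot.observe()['tool_pos'],robot.observe()['opening'])
```

```text
120 [(np.int64(415), np.int64(154), np.int64(147)), (np.int64(417), np.int64(163), np.int64(146)), (np.int64(414), np.int64(175), np.int64(141)), (np.int64(244), np.int64(274), np.int64(4)), (np.int64(395), np.int64(207), np.int64(120)), (np.int64(421), np.int64(204), np.int64(137))]
130 [(np.int64(411), np.int64(156), np.int64(132)), (np.int64(423), np.int64(161), np.int64(139)), (np.int64(426), np.int64(170), np.int64(138)), (np.int64(1299), np.int64(-274), np.int64(834)), (np.int64(423), np.int64(193), np.int64(130)), (np.int64(426), np.int64(202), np.int64(129))]
140 [(np.int64(422), np.int64(151), np.int64(129)), (np.int64(427), np.int64(159), np.int64(130)), (np.int64(427), np.int64(170), np.int64(127)), (np.int64(428), np.int64(180), np.int64(125)), (np.int64(395), np.int64(208), np.int64(95)), (np.int64(401), np.int64(217), np.int64(96))]
150 [(np.int64(383), np.int64(171), np.int64(85)), (np.int64(433), np.int64(157), np.int64(123)), (np.int64(404), np.int64(182), np.int64(96)), (np.int64(382), np.int64(205), np.int64(75)), (np.int64(401), np.int64(206), np.int64(88)), (np.i
[... 1630 characters left out ...]
 (np.int64(419), np.int64(201), np.int64(25)), (np.int64(397), np.int64(225), np.int64(2))]
220 [(np.int64(392), np.int64(169), np.int64(2)), (np.int64(414), np.int64(170), np.int64(18)), (np.int64(414), np.int64(181), np.int64(15)), (np.int64(420), np.int64(190), np.int64(16)), (np.int64(416), np.int64(204), np.int64(9)), (np.int64(411), np.int64(218), np.int64(0))]
230 [(np.int64(408), np.int64(162), np.int64(2)), (np.int64(414), np.int64(170), np.int64(5)), (np.int64(414), np.int64(182), np.int64(0)), (np.int64(417), np.int64(192), np.int64(0)), (np.int64(423), np.int64(201), np.int64(2)), (np.int64(425), np.int64(212), np.int64(-1))]
[0.39230361 0.19536497 0.01328209] 0.01297826428347045
```

Call:
{"api": "step_arm", "payload": {"steps": [{"x": 0, "y": 0, "z": -0.05, "rx": 0, "ry": 0, "rz": 0, "claw": -1}, {"x": 0, "y": 0, "z": -0.1, "rx": 0, "ry": 0, "rz": 0, "claw": -1}, {"x": 0, "y": 0, "z": -0.12, "rx": 0, "ry": 0, "rz": 0, "claw": 0.4}, {"x": 0, "y": 0, "z": -0.12, "rx": 0, "ry": 0, "rz": 0, "claw": 0.4}, {"x": 0, "y": 0, "z": -0.12, "rx": 0, "ry": 0, "rz": 0, "claw": 0.4}, {"x": 0, "y": 0, "z": -0.12, "rx": 0, "ry": 0, "rz": 0, "claw": 0.4}]}}

```text
time: 6.7
tool_pos: [0.3914, 0.1951, 0.1022]
tool_rot: [-3.141, -0.002, 3.14]
contact_force: [0.3, 0.3, -0.3]
opening: 0.0237
grip_force: 0.0
```

Run:
```python
from h import *
im,d=read_camera("scene"); P=cloud("scene",d); o=robot.observe(); print(o['tool_pos'],o['opening'],o['tool_rot'])
Q=P.reshape(-1,3)[d.reshape(-1)>0]; t=o['tool_pos']
m=(abs(Q[:,0]-t[0])<.03)&(abs(Q[:,1]-t[1])<.06)&(Q[:,2]>.045)
Q=Q[m]; 
for z in np.arange(.05,.25,.01):
    s=Q[(Q[:,2]>=z)&(Q[:,2]<z+.01)]
    if len(s): print(round(z,2),len(s),np.round(s.min(0),3),np.round(s.max(0),3))
cv2.imwrite("pics/s3.png",cv2.resize(im[110:240,300:460],None,fx=4,fy=4,interpolation=cv2.INTER_CUBIC))
```

```text
[0.39122551 0.1950223  0.10192205] 0.027968086667234677 [-3.14095602e+00 -2.42145939e-03  3.13990744e+00]
0.13 6 [0.387 0.182 0.136] [0.404 0.214 0.14 ]
0.14 46 [0.383 0.168 0.14 ] [0.408 0.224 0.15 ]
0.15 66 [0.385 0.165 0.15 ] [0.406 0.224 0.16 ]
0.16 72 [0.381 0.165 0.16 ] [0.407 0.225 0.17 ]
0.17 78 [0.38  0.163 0.17 ] [0.407 0.224 0.18 ]
0.18 71 [0.38  0.163 0.181] [0.405 0.227 0.19 ]
0.19 21 [0.377 0.154 0.19 ] [0.406 0.219 0.2  ]
0.2 24 [0.38  0.152 0.2  ] [0.421 0.213 0.21 ]
0.21 60 [0.363 0.136 0.21 ] [0.421 0.254 0.22 ]
0.22 112 [0.364 0.136 0.22 ] [0.421 0.253 0.23 ]
0.23 125 [0.371 0.136 0.23 ] [0.42  0.254 0.24 ]
0.24 287 [0.367 0.135 0.24 ] [0.421 0.255 0.25 ]
```

View pics/s3.png

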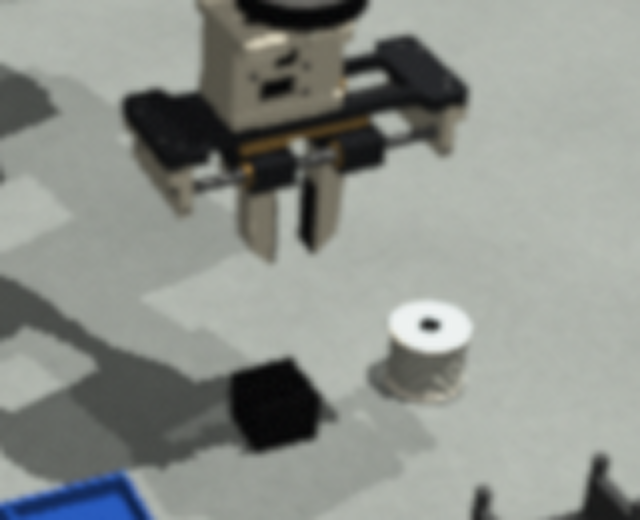

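Reported TCP z reads about 34 mm lower than the true tip: fingertips show at z≈0.136 while 0.102 is reported. The picture shows the tips at (270,258) well above the heatsink at (275,400), which is undisturbed. I'll correct for this offset.

Call:
{"api": "step_arm", "payload": {"steps": [{"x": 0, "y": 0, "z": 0, "rx": 0, "ry": 0, "rz": 0, "claw": 0.5}, {"x": 0, "y": 0, "z": 0, "rx": 0, "ry": 0, "rz": 0, "claw": 0.5}, {"x": 0, "y": 0, "z": 0, "rx": 0, "ry": 0, "rz": 0, "claw": 0.5}, {"x": 0, "y": 0, "z": 0.03, "rx": 0, "ry": 0, "rz": 0, "claw": 0.5}, {"x": 0, "y": 0, "z": 0.06, "rx": 0, "ry": 0, "rz": 0, "claw": 0.5}, {"x": 0, "y": 0, "z": 0.09, "rx": 0, "ry": 0, "rz": 0, "claw": 0.5}, {"x": 0, "y": 0, "z": 0.12, "rx": 0, "ry": 0, "rz": 0, "claw": 0.5}, {"x": 0, "y": 0, "z": 0.14, "rx": 0, "ry": 0, "rz": 0, "claw": 0.5}, {"x": 0, "y": 0, "z": 0.158, "rx": 0, "ry": 0, "rz": 0, "claw": 0.5}, {"x": 0, "y": 0, "z": 0.158, "rx": 0, "ry": 0, "rz": 0, "claw": -1}, {"x": 0, "y": 0, "z": 0.158, "rx": 0, "ry": 0, "rz": 0, "claw": -1}, {"x": 0, "y": 0, "z": 0.158, "rx": 0, "ry": 0, "rz": 0, "claw": -1}], "squeeze": 25}}

```text
time: 7.75
tool_pos: [0.3926, 0.1954, -0.0149]
tool_rot: [3.141, 0.001, 3.14]
contact_force: [-0.0, 0.7, 0.3]
opening: 0.0533
grip_force: 0.0
```

Call:
{"api": "step_arm", "payload": {"steps": [{"x": 0, "y": 0, "z": 0, "rx": 0, "ry": 0, "rz": 0, "claw": -1}, {"x": 0, "y": 0, "z": 0, "rx": 0, "ry": 0, "rz": 0, "claw": -1}, {"x": 0, "y": 0, "z": 0, "rx": 0, "ry": 0, "rz": 0, "claw": -1}, {"x": 0, "y": 0, "z": 0, "rx": 0, "ry": 0, "rz": 0, "claw": -1}, {"x": 0, "y": 0, "z": 0, "rx": 0, "ry": 0, "rz": 0, "claw": -1}]}}

```text
time: 8.17
tool_pos: [0.3928, 0.1955, -0.0146]
tool_rot: [3.141, 0.002, 3.14]
contact_force: [-0.6, -0.4, 6.6]
opening: 0.0437
grip_force: 25.0
```

Call:
{"api": "step_arm", "payload": {"steps": [{"x": 0, "y": 0, "z": -0.03, "rx": 0, "ry": 0, "rz": 0, "claw": -1}, {"x": 0, "y": 0, "z": -0.07, "rx": 0, "ry": 0, "rz": 0, "claw": -1}, {"x": -0.02, "y": -0.05, "z": -0.07, "rx": 0, "ry": 0, "rz": 0, "claw": -1}, {"x": -0.04, "y": -0.1, "z": -0.07, "rx": 0, "ry": 0, "rz": 0, "claw": -1}, {"x": -0.06, "y": -0.15, "z": -0.07, "rx": 0, "ry": 0, "rz": 0, "claw": -1}, {"x": -0.08, "y": -0.19, "z": -0.07, "rx": 0, "ry": 0, "rz": 0, "claw": -1}, {"x": -0.091, "y": -0.209, "z": -0.07, "rx": 0, "ry": 0, "rz": 0, "claw": -1}, {"x": -0.091, "y": -0.209, "z": -0.07, "rx": 0, "ry": 0, "rz": 0, "claw": -1}, {"x": -0.091, "y": -0.209, "z": -0.05, "rx": 0, "ry": 0, "rz": 0, "claw": -1}, {"x": -0.091, "y": -0.209, "z": -0.03, "rx": 0, "ry": 0, "rz": 0, "claw": -1}, {"x": -0.091, "y": -0.209, "z": -0.015, "rx": 0, "ry": 0, "rz": 0, "claw": -1}, {"x": -0.091, "y": -0.209, "z": -0.015, "rx": 0, "ry": 0, "rz": 0, "claw": -1}]}}

```text
time: 9.17
tool_pos: [0.458, 0.0393, -0.0059]
tool_rot: [3.141, -0.004, 3.14]
contact_force: [-1.7, 0.3, -0.3]
opening: 0.0436
grip_force: 25.0
```

Call:
{"api": "step_arm", "payload": {"steps": [{"x": 0, "y": 0, "z": 0.003, "rx": 0, "ry": 0, "rz": 0, "claw": -1}, {"x": 0, "y": 0, "z": 0.006, "rx": 0, "ry": 0, "rz": 0, "claw": -1}, {"x": 0, "y": 0, "z": 0.006, "rx": 0, "ry": 0, "rz": 0, "claw": 0.3}, {"x": 0, "y": 0, "z": 0.006, "rx": 0, "ry": 0, "rz": 0, "claw": 0.3}, {"x": 0, "y": 0, "z": 0.006, "rx": 0, "ry": 0, "rz": 0, "claw": 0.3}, {"x": 0, "y": 0, "z": 0.006, "rx": 0, "ry": 0, "rz": 0, "claw": 0.3}, {"x": 0, "y": 0, "z": -0.02, "rx": 0, "ry": 0, "rz": 0, "claw": 0.5}, {"x": 0, "y": 0, "z": -0.05, "rx": 0, "ry": 0, "rz": 0, "claw": 0.5}, {"x": 0, "y": 0, "z": -0.1, "rx": 0, "ry": 0, "rz": 0, "claw": 0.5}, {"x": 0, "y": 0, "z": -0.1, "rx": 0, "ry": 0, "rz": 0, "claw": 0.8}]}}

```text
time: 10.0
tool_pos: [0.4639, 0.0382, 0.0763]
tool_rot: [-3.141, 0.01, 3.14]
contact_force: [1.4, -0.5, -0.2]
opening: 0.072
grip_force: 0.0
```

Call:
{"api": "step_arm", "payload": {"steps": [{"x": 0.02, "y": 0.05, "z": 0, "rx": 0, "ry": 0, "rz": 0, "claw": 0.8}, {"x": 0.04, "y": 0.1, "z": 0, "rx": 0, "ry": 0, "rz": 0, "claw": 0.8}, {"x": 0.06, "y": 0.15, "z": 0, "rx": 0, "ry": 0, "rz": 0, "claw": 0.8}, {"x": 0.07, "y": 0.2, "z": 0, "rx": 0, "ry": 0, "rz": 0, "claw": 0.8}, {"x": 0.08, "y": 0.25, "z": 0, "rx": 0, "ry": 0, "rz": 0, "claw": 0.8}, {"x": 0.09, "y": 0.3, "z": 0, "rx": 0, "ry": 0, "rz": 0, "claw": 0.8}, {"x": 0.099, "y": 0.34, "z": 0, "rx": 0, "ry": 0, "rz": 0, "claw": 0.8}, {"x": 0.099, "y": 0.358, "z": 0, "rx": 0, "ry": 0, "rz": 0, "claw": 0.8}, {"x": 0.099, "y": 0.358, "z": 0.03, "rx": 0, "ry": 0, "rz": 0, "claw": 0.8}, {"x": 0.099, "y": 0.358, "z": 0.06, "rx": 0, "ry": 0, "rz": 0, "claw": 0.8}, {"x": 0.099, "y": 0.358, "z": 0.09, "rx": 0, "ry": 0, "rz": 0, "claw": 0.8}, {"x": 0.099, "y": 0.358, "z": 0.109, "rx": 0, "ry": 0, "rz": 0, "claw": 0.8}]}}

```text
time: 11.0
tool_pos: [0.3858, 0.3063, -0.0127]
tool_rot: [-3.141, -0.002, 3.14]
contact_force: [-0.6, -0.2, 0.8]
opening: 0.0825
grip_force: 0.0
```

Call:
{"api": "step_arm", "payload": {"steps": [{"x": 0, "y": 0, "z": 0, "rx": 0, "ry": 0, "rz": 0, "claw": -1}, {"x": 0, "y": 0, "z": 0, "rx": 0, "ry": 0, "rz": 0, "claw": -1}, {"x": 0, "y": 0, "z": 0, "rx": 0, "ry": 0, "rz": 0, "claw": -1}, {"x": 0, "y": 0, "z": 0, "rx": 0, "ry": 0, "rz": 0, "claw": -1}, {"x": 0, "y": 0, "z": 0, "rx": 0, "ry": 0, "rz": 0, "claw": -1}, {"x": 0, "y": 0, "z": 0, "rx": 0, "ry": 0, "rz": 0, "claw": -1}, {"x": 0, "y": 0, "z": 0, "rx": 0, "ry": 0, "rz": 0, "claw": -1}, {"x": 0, "y": 0, "z": 0, "rx": 0, "ry": 0, "rz": 0, "claw": -1}], "squeeze": 35}}

```text
time: 11.67
tool_pos: [0.3872, 0.3074, -0.0098]
tool_rot: [3.141, 0.002, 3.14]
contact_force: [-0.8, -0.9, 6.8]
opening: 0.0534
grip_force: 35.0
```

Call:
{"api": "step_arm", "payload": {"steps": [{"x": 0, "y": 0, "z": -0.04, "rx": 0, "ry": 0, "rz": 0, "claw": -1}, {"x": 0, "y": 0, "z": -0.09, "rx": 0, "ry": 0, "rz": 0, "claw": -1}, {"x": -0.03, "y": -0.035, "z": -0.09, "rx": 0, "ry": 0, "rz": 0, "claw": -1}, {"x": -0.06, "y": -0.07, "z": -0.09, "rx": 0, "ry": 0, "rz": 0, "claw": -1}, {"x": -0.1, "y": -0.1, "z": -0.09, "rx": 0, "ry": 0, "rz": 0, "claw": -1}, {"x": -0.14, "y": -0.14, "z": -0.09, "rx": 0, "ry": 0, "rz": 0, "claw": -1}, {"x": -0.18, "y": -0.18, "z": -0.09, "rx": 0, "ry": 0, "rz": 0, "claw": -1}, {"x": -0.22, "y": -0.22, "z": -0.09, "rx": 0, "ry": 0, "rz": 0, "claw": -1}, {"x": -0.26, "y": -0.26, "z": -0.09, "rx": 0, "ry": 0, "rz": 0, "claw": -1}, {"x": -0.3, "y": -0.3, "z": -0.09, "rx": 0, "ry": 0, "rz": 0, "claw": -1}, {"x": -0.33, "y": -0.34, "z": -0.09, "rx": 0, "ry": 0, "rz": 0, "claw": -1}, {"x": -0.353, "y": -0.363, "z": -0.09, "rx": 0, "ry": 0, "rz": 0, "claw": -1}]}}

```text
time: 12.67
tool_pos: [0.6524, 0.0302, 0.0562]
tool_rot: [-3.14, 0.0, 3.138]
contact_force: [1.0, -0.5, -2.6]
opening: 0.0533
grip_force: 35.0
```

Call:
{"api": "step_arm", "payload": {"steps": [{"x": 0, "y": 0, "z": 0, "rx": 0, "ry": 0, "rz": 0, "claw": -1}, {"x": 0, "y": 0, "z": 0, "rx": 0, "ry": 0, "rz": 0, "claw": -1}, {"x": 0, "y": 0, "z": 0.03, "rx": 0, "ry": 0, "rz": 0, "claw": -1}, {"x": 0, "y": 0, "z": 0.06, "rx": 0, "ry": 0, "rz": 0, "claw": -1}, {"x": 0, "y": 0, "z": 0.07, "rx": 0, "ry": 0, "rz": 0, "claw": -1}, {"x": 0, "y": 0, "z": 0.07, "rx": 0, "ry": 0, "rz": 0, "claw": -1}]}}

```text
time: 13.17
tool_pos: [0.6478, 0.0358, 0.0016]
tool_rot: [3.141, -0.006, 3.141]
contact_force: [-0.5, -0.7, -2.1]
opening: 0.0536
grip_force: 35.0
```

Call:
{"api": "step_arm", "payload": {"steps": [{"x": 0, "y": 0, "z": 0.005, "rx": 0, "ry": 0, "rz": 0, "claw": -1}, {"x": 0, "y": 0, "z": 0.009, "rx": 0, "ry": 0, "rz": 0, "claw": -1}, {"x": 0, "y": 0, "z": 0.013, "rx": 0, "ry": 0, "rz": 0, "claw": -1}, {"x": 0, "y": 0, "z": 0.013, "rx": 0, "ry": 0, "rz": 0, "claw": -1}]}}

```text
time: 13.5
tool_pos: [0.6508, 0.0346, -0.0054]
tool_rot: [3.142, 0.0, 3.14]
contact_force: [0.4, -0.0, -3.1]
opening: 0.0536
grip_force: 35.0
```

Call:
{"api": "step_arm", "payload": {"steps": [{"x": 0, "y": 0, "z": 0.002, "rx": 0, "ry": 0, "rz": 0, "claw": -1}, {"x": 0, "y": 0, "z": 0.003, "rx": 0, "ry": 0, "rz": 0, "claw": -1}, {"x": 0, "y": 0, "z": 0.003, "rx": 0, "ry": 0, "rz": 0, "claw": -1}]}}

```text
time: 13.75
tool_pos: [0.651, 0.0344, -0.0058]
tool_rot: [3.142, 0.001, 3.14]
contact_force: [-5.0, 1.2, 7.9]
opening: 0.0531
grip_force: 35.0
```

Call:
{"api": "step_arm", "payload": {"steps": [{"x": 0, "y": 0, "z": 0, "rx": 0, "ry": 0, "rz": 0, "claw": 0.5}, {"x": 0, "y": 0, "z": 0, "rx": 0, "ry": 0, "rz": 0, "claw": 0.5}, {"x": 0, "y": 0, "z": 0, "rx": 0, "ry": 0, "rz": 0, "claw": 0.5}, {"x": 0, "y": 0, "z": 0, "rx": 0, "ry": 0, "rz": 0, "claw": 0.5}, {"x": 0, "y": 0, "z": -0.03, "rx": 0, "ry": 0, "rz": 0, "claw": 0.5}, {"x": 0, "y": 0, "z": -0.07, "rx": 0, "ry": 0, "rz": 0, "claw": 0.5}, {"x": 0, "y": 0, "z": -0.11, "rx": 0, "ry": 0, "rz": 0, "claw": 0.5}, {"x": 0, "y": 0, "z": -0.11, "rx": 0, "ry": 0, "rz": 0, "claw": 0.5}, {"x": 0.04, "y": -0.03, "z": -0.11, "rx": 0, "ry": 0, "rz": 0, "claw": 0.5}, {"x": 0.08, "y": -0.06, "z": -0.11, "rx": 0, "ry": 0, "rz": 0, "claw": 0.5}, {"x": 0.12, "y": -0.09, "z": -0.11, "rx": 0, "ry": 0, "rz": 0, "claw": 0.5}, {"x": 0.12, "y": -0.09, "z": -0.11, "rx": 0, "ry": 0, "rz": 0, "claw": 0.5}]}}

```text
time: 14.75
tool_pos: [0.5544, -0.0354, 0.0735]
tool_rot: [-3.142, -0.007, 3.138]
contact_force: [0.5, 0.3, -0.3]
opening: 0.0688
grip_force: 0.0
```

Call:
{"api": "step_arm", "payload": {"steps": [{"x": 0.04, "y": -0.033, "z": 0, "rx": 0, "ry": 0, "rz": 0, "claw": 0.5}, {"x": 0.08, "y": -0.066, "z": 0, "rx": 0, "ry": 0, "rz": 0, "claw": 0.5}, {"x": 0.12, "y": -0.1, "z": 0, "rx": 0, "ry": 0, "rz": 0, "claw": 0.5}, {"x": 0.16, "y": -0.13, "z": 0, "rx": 0, "ry": 0, "rz": 0, "claw": 0.5}, {"x": 0.2, "y": -0.165, "z": 0, "rx": 0, "ry": 0, "rz": 0, "claw": 0.5}, {"x": 0.22, "y": -0.182, "z": 0, "rx": 0, "ry": 0, "rz": 0, "claw": 0.5}, {"x": 0.22, "y": -0.182, "z": 0, "rx": 0, "ry": 0, "rz": 0, "claw": 0.5}, {"x": 0.22, "y": -0.182, "z": 0.03, "rx": 0, "ry": 0, "rz": 0, "claw": 0.5}, {"x": 0.22, "y": -0.182, "z": 0.06, "rx": 0, "ry": 0, "rz": 0, "claw": 0.5}, {"x": 0.22, "y": -0.182, "z": 0.09, "rx": 0, "ry": 0, "rz": 0, "claw": 0.5}, {"x": 0.22, "y": -0.182, "z": 0.116, "rx": 0, "ry": 0, "rz": 0, "claw": 0.5}, {"x": 0.22, "y": -0.182, "z": 0.116, "rx": 0, "ry": 0, "rz": 0, "claw": 0.5}]}}

```text
time: 15.75
tool_pos: [0.3941, -0.1678, -0.0151]
tool_rot: [3.138, -0.004, 3.14]
contact_force: [-1.2, 0.7, -0.3]
opening: 0.0689
grip_force: 0.0
```

Call:
{"api": "step_arm", "payload": {"steps": [{"x": 0, "y": 0, "z": 0, "rx": 0, "ry": 0, "rz": 0, "claw": -1}, {"x": 0, "y": 0, "z": 0, "rx": 0, "ry": 0, "rz": 0, "claw": -1}, {"x": 0, "y": 0, "z": 0, "rx": 0, "ry": 0, "rz": 0, "claw": -1}, {"x": 0, "y": 0, "z": 0, "rx": 0, "ry": 0, "rz": 0, "claw": -1}, {"x": 0, "y": 0, "z": 0, "rx": 0, "ry": 0, "rz": 0, "claw": -1}, {"x": 0, "y": 0, "z": 0, "rx": 0, "ry": 0, "rz": 0, "claw": -1}, {"x": 0, "y": 0, "z": 0, "rx": 0, "ry": 0, "rz": 0, "claw": -1}, {"x": 0, "y": 0, "z": 0, "rx": 0, "ry": 0, "rz": 0, "claw": -1}], "squeeze": 30}}

```text
time: 16.42
tool_pos: [0.3961, -0.1696, -0.0116]
tool_rot: [-3.141, 0.002, 3.14]
contact_force: [-0.2, 0.1, 7.4]
opening: 0.0392
grip_force: 30.0
```

Call:
{"api": "step_arm", "payload": {"steps": [{"x": 0, "y": 0, "z": -0.04, "rx": 0, "ry": 0, "rz": 0, "claw": -1}, {"x": 0, "y": 0, "z": -0.09, "rx": 0, "ry": 0, "rz": 0, "claw": -1}, {"x": -0.03, "y": 0.013, "z": -0.09, "rx": 0, "ry": 0, "rz": 0, "claw": -1}, {"x": -0.07, "y": 0.03, "z": -0.09, "rx": 0, "ry": 0, "rz": 0, "claw": -1}, {"x": -0.11, "y": 0.048, "z": -0.09, "rx": 0, "ry": 0, "rz": 0, "claw": -1}, {"x": -0.15, "y": 0.065, "z": -0.09, "rx": 0, "ry": 0, "rz": 0, "claw": -1}, {"x": -0.19, "y": 0.083, "z": -0.09, "rx": 0, "ry": 0, "rz": 0, "claw": -1}, {"x": -0.23, "y": 0.1, "z": -0.09, "rx": 0, "ry": 0, "rz": 0, "claw": -1}, {"x": -0.27, "y": 0.118, "z": -0.09, "rx": 0, "ry": 0, "rz": 0, "claw": -1}, {"x": -0.31, "y": 0.135, "z": -0.09, "rx": 0, "ry": 0, "rz": 0, "claw": -1}, {"x": -0.34, "y": 0.15, "z": -0.09, "rx": 0, "ry": 0, "rz": 0, "claw": -1}, {"x": -0.36, "y": 0.157, "z": -0.09, "rx": 0, "ry": 0, "rz": 0, "claw": -1}]}}

```text
time: 17.42
tool_pos: [0.6672, -0.05, 0.0546]
tool_rot: [3.141, 0.0, 3.141]
contact_force: [-0.6, -1.5, -1.1]
opening: 0.0394
grip_force: 30.0
```

Call:
{"api": "step_arm", "payload": {"steps": [{"x": 0, "y": 0, "z": 0, "rx": 0, "ry": 0, "rz": 0, "claw": -1}, {"x": 0, "y": 0, "z": 0, "rx": 0, "ry": 0, "rz": 0, "claw": -1}, {"x": 0, "y": 0, "z": 0.03, "rx": 0, "ry": 0, "rz": 0, "claw": -1}, {"x": 0, "y": 0, "z": 0.06, "rx": 0, "ry": 0, "rz": 0, "claw": -1}, {"x": 0, "y": 0, "z": 0.075, "rx": 0, "ry": 0, "rz": 0, "claw": -1}, {"x": 0, "y": 0, "z": 0.08, "rx": 0, "ry": 0, "rz": 0, "claw": -1}, {"x": 0, "y": 0, "z": 0.083, "rx": 0, "ry": 0, "rz": 0, "claw": -1}, {"x": 0, "y": 0, "z": 0.083, "rx": 0, "ry": 0, "rz": 0, "claw": -1}]}}

```text
time: 18.08
tool_pos: [0.6657, -0.0523, -0.0065]
tool_rot: [-3.142, 0.001, 3.14]
contact_force: [0.1, -0.2, -1.0]
opening: 0.0395
grip_force: 30.0
```

Call:
{"api": "step_arm", "payload": {"steps": [{"x": 0, "y": 0, "z": 0.002, "rx": 0, "ry": 0, "rz": 0, "claw": -1}, {"x": 0, "y": 0, "z": 0.002, "rx": 0, "ry": 0, "rz": 0, "claw": -1}, {"x": 0, "y": 0, "z": 0.002, "rx": 0, "ry": 0, "rz": 0, "claw": 0.1}, {"x": 0, "y": 0, "z": 0.002, "rx": 0, "ry": 0, "rz": 0, "claw": 0.1}, {"x": 0, "y": 0, "z": 0.002, "rx": 0, "ry": 0, "rz": 0, "claw": 0.1}, {"x": 0, "y": 0, "z": 0.002, "rx": 0, "ry": 0, "rz": 0, "claw": 0.1}, {"x": 0, "y": 0, "z": -0.03, "rx": 0, "ry": 0, "rz": 0, "claw": 0.1}, {"x": 0, "y": 0, "z": -0.07, "rx": 0, "ry": 0, "rz": 0, "claw": 0.1}, {"x": 0, "y": 0, "z": -0.11, "rx": 0, "ry": 0, "rz": 0, "claw": 0.1}, {"x": 0, "y": 0, "z": -0.11, "rx": 0, "ry": 0, "rz": 0, "claw": 0.1}]}}

```text
time: 18.92
tool_pos: [0.6693, -0.0525, 0.0824]
tool_rot: [-3.14, 0.011, 3.14]
contact_force: [0.1, 0.2, 0.8]
opening: 0.0505
grip_force: 0.0
```

Call:
{"api": "step_arm", "payload": {"steps": [{"x": 0.04, "y": -0.03, "z": 0, "rx": 0, "ry": 0, "rz": -0.1, "claw": 0.4}, {"x": 0.08, "y": -0.06, "z": 0, "rx": 0, "ry": 0, "rz": -0.2, "claw": 0.4}, {"x": 0.12, "y": -0.09, "z": 0, "rx": 0, "ry": 0, "rz": -0.3, "claw": 0.4}, {"x": 0.16, "y": -0.125, "z": 0, "rx": 0, "ry": 0, "rz": -0.4, "claw": 0.4}, {"x": 0.2, "y": -0.156, "z": 0, "rx": 0, "ry": 0, "rz": -0.45, "claw": 0.4}, {"x": 0.24, "y": -0.187, "z": 0, "rx": 0, "ry": 0, "rz": -0.49, "claw": 0.4}, {"x": 0.28, "y": -0.219, "z": 0, "rx": 0, "ry": 0, "rz": -0.49, "claw": 0.4}, {"x": 0.32, "y": -0.25, "z": 0, "rx": 0, "ry": 0, "rz": -0.49, "claw": 0.4}, {"x": 0.36, "y": -0.281, "z": 0, "rx": 0, "ry": 0, "rz": -0.49, "claw": 0.4}, {"x": 0.4, "y": -0.313, "z": 0, "rx": 0, "ry": 0, "rz": -0.49, "claw": 0.4}, {"x": 0.421, "y": -0.329, "z": 0, "rx": 0, "ry": 0, "rz": -0.49, "claw": 0.4}, {"x": 0.421, "y": -0.329, "z": 0, "rx": 0, "ry": 0, "rz": -0.49, "claw": 0.4}]}}

```text
time: 19.92
tool_pos: [0.3469, -0.3002, 0.0756]
tool_rot: [-3.141, -0.001, -2.762]
contact_force: [1.4, 0.7, -0.4]
opening: 0.0644
grip_force: 0.0
```

Call:
{"api": "step_arm", "payload": {"steps": [{"x": 0, "y": 0, "z": 0, "rx": 0, "ry": 0, "rz": 0, "claw": 0.4}, {"x": 0, "y": 0, "z": 0.03, "rx": 0, "ry": 0, "rz": 0, "claw": 0.4}, {"x": 0, "y": 0, "z": 0.06, "rx": 0, "ry": 0, "rz": 0, "claw": 0.4}, {"x": 0, "y": 0, "z": 0.06, "rx": 0, "ry": 0, "rz": 0, "claw": 0.4}]}}

```text
time: 20.25
tool_pos: [0.3487, -0.2955, 0.0275]
tool_rot: [3.136, -0.001, -2.757]
contact_force: [-1.1, 0.2, -0.6]
opening: 0.0645
grip_force: 0.0
```

Call:
{"api": "step_arm", "payload": {"steps": [{"x": 0, "y": 0, "z": 0.03, "rx": 0, "ry": 0, "rz": 0, "claw": 0.4}, {"x": 0, "y": 0, "z": 0.06, "rx": 0, "ry": 0, "rz": 0, "claw": 0.4}, {"x": 0, "y": 0, "z": 0.06, "rx": 0, "ry": 0, "rz": 0, "claw": -1}, {"x": 0, "y": 0, "z": 0.06, "rx": 0, "ry": 0, "rz": 0, "claw": -1}, {"x": 0, "y": 0, "z": 0.06, "rx": 0, "ry": 0, "rz": 0, "claw": -1}, {"x": 0, "y": 0, "z": 0.06, "rx": 0, "ry": 0, "rz": 0, "claw": -1}, {"x": 0, "y": 0, "z": 0.06, "rx": 0, "ry": 0, "rz": 0, "claw": -1}, {"x": 0, "y": 0, "z": 0.06, "rx": 0, "ry": 0, "rz": 0, "claw": -1}, {"x": 0, "y": 0, "z": 0.06, "rx": 0, "ry": 0, "rz": 0, "claw": -1}, {"x": 0, "y": 0, "z": 0.06, "rx": 0, "ry": 0, "rz": 0, "claw": -1}, {"x": 0, "y": 0, "z": 0.06, "rx": 0, "ry": 0, "rz": 0, "claw": -1}], "squeeze": 20}}

```text
time: 21.17
tool_pos: [0.35, -0.2987, -0.0136]
tool_rot: [-3.14, 0.001, -2.759]
contact_force: [0.4, 1.5, 7.0]
opening: 0.0301
grip_force: 20.0
```

Call:
{"api": "step_arm", "payload": {"steps": [{"x": 0, "y": 0, "z": -0.04, "rx": 0, "ry": 0, "rz": 0, "claw": -1}, {"x": 0, "y": 0, "z": -0.08, "rx": 0, "ry": 0, "rz": 0, "claw": -1}, {"x": -0.03, "y": 0.03, "z": -0.08, "rx": 0, "ry": 0, "rz": 0.1, "claw": -1}, {"x": -0.065, "y": 0.065, "z": -0.08, "rx": 0, "ry": 0, "rz": 0.2, "claw": -1}, {"x": -0.1, "y": 0.1, "z": -0.08, "rx": 0, "ry": 0, "rz": 0.3, "claw": -1}, {"x": -0.135, "y": 0.135, "z": -0.08, "rx": 0, "ry": 0, "rz": 0.4, "claw": -1}, {"x": -0.17, "y": 0.17, "z": -0.08, "rx": 0, "ry": 0, "rz": 0.49, "claw": -1}, {"x": -0.205, "y": 0.205, "z": -0.08, "rx": 0, "ry": 0, "rz": 0.49, "claw": -1}, {"x": -0.24, "y": 0.24, "z": -0.08, "rx": 0, "ry": 0, "rz": 0.49, "claw": -1}, {"x": -0.265, "y": 0.266, "z": -0.08, "rx": 0, "ry": 0, "rz": 0.49, "claw": -1}, {"x": -0.265, "y": 0.266, "z": -0.08, "rx": 0, "ry": 0, "rz": 0.49, "claw": -1}]}}

```text
time: 22.08
tool_pos: [0.4604, -0.0348, 0.0456]
tool_rot: [3.141, 0.001, -3.139]
contact_force: [-0.8, -0.7, -0.8]
opening: 0.0299
grip_force: 20.0
```

Call:
{"api": "step_arm", "payload": {"steps": [{"x": 0, "y": 0, "z": 0, "rx": 0, "ry": 0, "rz": 0, "claw": -1}, {"x": 0, "y": 0, "z": 0.03, "rx": 0, "ry": 0, "rz": 0, "claw": -1}, {"x": 0, "y": 0, "z": 0.06, "rx": 0, "ry": 0, "rz": 0, "claw": -1}, {"x": 0, "y": 0, "z": 0.068, "rx": 0, "ry": 0, "rz": 0, "claw": -1}, {"x": 0, "y": 0, "z": 0.073, "rx": 0, "ry": 0, "rz": 0, "claw": -1}, {"x": 0, "y": 0, "z": 0.073, "rx": 0, "ry": 0, "rz": 0, "claw": -1}]}}

```text
time: 22.58
tool_pos: [0.4586, -0.0396, -0.0093]
tool_rot: [3.141, -0.001, 3.139]
contact_force: [0.2, 0.4, -0.2]
opening: 0.0301
grip_force: 20.0
```

Call:
{"api": "step_arm", "payload": {"steps": [{"x": 0, "y": 0, "z": 0.002, "rx": 0, "ry": 0, "rz": 0, "claw": -1}, {"x": 0, "y": 0, "z": 0.002, "rx": 0, "ry": 0, "rz": 0, "claw": -1}, {"x": 0, "y": 0, "z": 0.002, "rx": 0, "ry": 0, "rz": 0, "claw": 0}, {"x": 0, "y": 0, "z": 0.002, "rx": 0, "ry": 0, "rz": 0, "claw": 0}, {"x": 0, "y": 0, "z": 0.002, "rx": 0, "ry": 0, "rz": 0, "claw": 0}, {"x": 0, "y": 0, "z": 0.002, "rx": 0, "ry": 0, "rz": 0, "claw": 0}, {"x": 0, "y": 0, "z": -0.03, "rx": 0, "ry": 0, "rz": 0, "claw": 0}, {"x": 0, "y": 0, "z": -0.07, "rx": 0, "ry": 0, "rz": 0, "claw": 0}, {"x": 0, "y": 0, "z": -0.11, "rx": 0, "ry": 0, "rz": 0, "claw": 0}, {"x": 0, "y": 0, "z": -0.11, "rx": 0, "ry": 0, "rz": 0, "claw": 0}, {"x": 0, "y": 0, "z": -0.11, "rx": 0, "ry": 0, "rz": 0, "claw": 0}]}}

```text
time: 23.5
tool_pos: [0.4603, -0.039, 0.0745]
tool_rot: [-3.141, 0.004, 3.14]
contact_force: [0.4, -0.7, -0.8]
opening: 0.0459
grip_force: 0.0
```

Run:
```python
from h import *
o=robot.observe();print(o['tool_pos'],o['tool_rot'],o['qpos'][5])
im,d=read_camera('top'); P=cloud('top',d)
hsv=cv2.cvtColor(im,cv2.COLOR_BGR2HSV)
m=cv2.inRange(hsv,(20,120,60),(35,255,255))>0
Q=P[m&(d>0)]; Q=Q[(Q[:,2]>.008)&(Q[:,2]<.03)&(Q[:,1]<-.15)&(Q[:,0]<.65)]
r=cv2.minAreaRect((Q[:,:2]*1000).astype(np.float32)); print(len(Q),r)
m=nets.masks_of('top','sucker'); print(m[0]['conf'],m[0]['box'])
l=nets.landmark_of('top','sucker')[:1]
for k in l: 
    p=[int(round(v)) for v in k['pixel']]; print(k['conf'],k['pixel'],P[p[0],p[1]])
```

```text
[ 0.46028522 -0.03898547  0.07446148] [-3.14072787  0.00382699  3.14011537] -1.8201337750104651
653 ((558.2689819335938, -283.47613525390625), (118.65929412841797, 19.88886833190918), 80.51443481445312)
0.64 [427.6, 202.0, 523.6, 220.5]
0.62 [210.6, 473.7] [ 0.5590312  -0.28281379  0.02017673]
```

Call:
{"api": "step_arm", "payload": {"steps": [{"x": -0.016, "y": -0.04, "z": 0, "rx": 0, "ry": 0, "rz": 0.15, "claw": 0.2}, {"x": -0.032, "y": -0.08, "z": 0, "rx": 0, "ry": 0, "rz": 0.3, "claw": 0.2}, {"x": -0.048, "y": -0.12, "z": 0, "rx": 0, "ry": 0, "rz": 0.45, "claw": 0.2}, {"x": -0.064, "y": -0.16, "z": 0, "rx": 0, "ry": 0, "rz": 0.6, "claw": 0.2}, {"x": -0.08, "y": -0.2, "z": 0, "rx": 0, "ry": 0, "rz": 0.75, "claw": 0.2}, {"x": -0.096, "y": -0.24, "z": 0, "rx": 0, "ry": 0, "rz": 0.9, "claw": 0.2}, {"x": -0.112, "y": -0.28, "z": 0, "rx": 0, "ry": 0, "rz": 1, "claw": 0.2}, {"x": -0.131, "y": -0.326, "z": 0, "rx": 0, "ry": 0, "rz": 1, "claw": 0.2}, {"x": -0.131, "y": -0.326, "z": 0, "rx": 0, "ry": 0, "rz": 1, "claw": 0.2}]}}

```text
time: 24.4
tool_pos: [0.558, -0.2893, 0.071]
tool_rot: [-3.141, 0.002, 2.351]
contact_force: [-1.3, 0.9, -0.7]
opening: 0.0552
grip_force: 0.0
```

Call:
{"api": "step_arm", "payload": {"steps": [{"x": 0, "y": 0, "z": 0, "rx": 0, "ry": 0, "rz": 0.15, "claw": 0.2}, {"x": 0, "y": 0, "z": 0, "rx": 0, "ry": 0, "rz": 0.3, "claw": 0.2}, {"x": 0, "y": 0, "z": 0, "rx": 0, "ry": 0, "rz": 0.45, "claw": 0.2}, {"x": 0, "y": 0, "z": 0, "rx": 0, "ry": 0, "rz": 0.6, "claw": 0.2}, {"x": 0, "y": 0, "z": 0, "rx": 0, "ry": 0, "rz": 0.75, "claw": 0.2}, {"x": 0, "y": 0, "z": 0, "rx": 0, "ry": 0, "rz": 0.9, "claw": 0.2}, {"x": 0, "y": 0, "z": 0, "rx": 0, "ry": 0, "rz": 1, "claw": 0.2}]}}

```text
time: 24.98
tool_pos: [0.5561, -0.2827, 0.0711]
tool_rot: [-3.139, -0.002, 1.563]
contact_force: [-0.4, 0.2, 0.1]
opening: 0.0552
grip_force: 0.0
```

Call:
{"api": "step_arm", "payload": {"steps": [{"x": 0, "y": 0, "z": 0, "rx": 0, "ry": 0, "rz": 0.1, "claw": 0.2}, {"x": 0, "y": 0, "z": 0, "rx": 0, "ry": 0, "rz": 0.211, "claw": 0.2}, {"x": 0, "y": 0, "z": 0.03, "rx": 0, "ry": 0, "rz": 0.211, "claw": 0.2}, {"x": 0, "y": 0, "z": 0.06, "rx": 0, "ry": 0, "rz": 0.211, "claw": 0.2}, {"x": 0, "y": 0, "z": 0.06, "rx": 0, "ry": 0, "rz": 0.211, "claw": 0.2}, {"x": 0, "y": 0, "z": 0.06, "rx": 0, "ry": 0, "rz": 0.211, "claw": 0.2}]}}

```text
time: 25.48
tool_pos: [0.5555, -0.2824, 0.0259]
tool_rot: [-3.137, -0.002, 1.404]
contact_force: [-0.0, 0.2, 1.3]
opening: 0.055
grip_force: 0.0
```

Call:
{"api": "step_arm", "payload": {"steps": [{"x": 0, "y": 0, "z": 0.03, "rx": 0, "ry": 0, "rz": 0, "claw": 0.2}, {"x": 0, "y": 0, "z": 0.055, "rx": 0, "ry": 0, "rz": 0, "claw": 0.2}, {"x": 0, "y": 0, "z": 0.072, "rx": 0, "ry": 0, "rz": 0, "claw": -1}, {"x": 0, "y": 0, "z": 0.072, "rx": 0, "ry": 0, "rz": 0, "claw": -1}, {"x": 0, "y": 0, "z": 0.072, "rx": 0, "ry": 0, "rz": 0, "claw": -1}, {"x": 0, "y": 0, "z": 0.072, "rx": 0, "ry": 0, "rz": 0, "claw": -1}, {"x": 0, "y": 0, "z": 0.072, "rx": 0, "ry": 0, "rz": 0, "claw": -1}, {"x": 0, "y": 0, "z": 0.072, "rx": 0, "ry": 0, "rz": 0, "claw": -1}, {"x": 0, "y": 0, "z": 0.072, "rx": 0, "ry": 0, "rz": 0, "claw": -1}, {"x": 0, "y": 0, "z": 0.072, "rx": 0, "ry": 0, "rz": 0, "claw": -1}, {"x": 0, "y": 0, "z": 0.072, "rx": 0, "ry": 0, "rz": 0, "claw": -1}], "squeeze": 25}}

```text
time: 26.4
tool_pos: [0.5578, -0.2839, -0.0246]
tool_rot: [3.139, 0.001, 1.403]
contact_force: [-1.0, -0.0, 5.6]
opening: 0.0199
grip_force: 25.0
```

Call:
{"api": "step_arm", "payload": {"steps": [{"x": 0, "y": 0, "z": -0.04, "rx": 0, "ry": 0, "rz": 0, "claw": -1}, {"x": 0, "y": 0, "z": -0.09, "rx": 0, "ry": 0, "rz": 0, "claw": -1}, {"x": 0, "y": 0, "z": -0.14, "rx": 0, "ry": 0, "rz": 0, "claw": -1}, {"x": 0.04, "y": -0.005, "z": -0.14, "rx": 0, "ry": 0, "rz": -0.05, "claw": -1}, {"x": 0.08, "y": -0.011, "z": -0.14, "rx": 0, "ry": 0, "rz": -0.1, "claw": -1}, {"x": 0.12, "y": -0.017, "z": -0.14, "rx": 0, "ry": 0, "rz": -0.15, "claw": -1}, {"x": 0.16, "y": -0.022, "z": -0.14, "rx": 0, "ry": 0, "rz": -0.211, "claw": -1}, {"x": 0.2, "y": -0.028, "z": -0.14, "rx": 0, "ry": 0, "rz": -0.211, "claw": -1}, {"x": 0.24, "y": -0.033, "z": -0.14, "rx": 0, "ry": 0, "rz": -0.211, "claw": -1}, {"x": 0.28, "y": -0.039, "z": -0.14, "rx": 0, "ry": 0, "rz": -0.211, "claw": -1}, {"x": 0.32, "y": -0.044, "z": -0.14, "rx": 0, "ry": 0, "rz": -0.211, "claw": -1}, {"x": 0.35, "y": -0.0485, "z": -0.14, "rx": 0, "ry": 0, "rz": -0.211, "claw": -1}]}}

```text
time: 27.4
tool_pos: [0.5644, -0.0162, 0.0791]
tool_rot: [-3.141, -0.001, 1.57]
contact_force: [-0.7, -0.0, -0.3]
opening: 0.0197
grip_force: 25.0
```

Call:
{"api": "step_arm", "payload": {"steps": [{"x": 0.04, "y": 0.001, "z": 0, "rx": 0, "ry": 0, "rz": 0, "claw": -1}, {"x": 0.08, "y": 0.002, "z": 0, "rx": 0, "ry": 0, "rz": 0, "claw": -1}, {"x": 0.12, "y": 0.003, "z": 0, "rx": 0, "ry": 0, "rz": 0, "claw": -1}, {"x": 0.16, "y": 0.004, "z": 0, "rx": 0, "ry": 0, "rz": 0, "claw": -1}, {"x": 0.2, "y": 0.005, "z": 0, "rx": 0, "ry": 0, "rz": 0, "claw": -1}, {"x": 0.24, "y": 0.006, "z": 0, "rx": 0, "ry": 0, "rz": 0, "claw": -1}, {"x": 0.28, "y": 0.008, "z": 0, "rx": 0, "ry": 0, "rz": 0, "claw": -1}, {"x": 0.32, "y": 0.01, "z": 0, "rx": 0, "ry": 0, "rz": 0, "claw": -1}, {"x": 0.36, "y": 0.011, "z": 0, "rx": 0, "ry": 0, "rz": 0, "claw": -1}, {"x": 0.4, "y": 0.011, "z": 0, "rx": 0, "ry": 0, "rz": 0, "claw": -1}, {"x": 0.415, "y": 0.011, "z": 0, "rx": 0, "ry": 0, "rz": 0, "claw": -1}, {"x": 0.415, "y": 0.011, "z": 0, "rx": 0, "ry": 0, "rz": 0, "claw": -1}]}}

```text
time: 28.4
tool_pos: [0.5728, 0.2953, 0.0787]
tool_rot: [-3.141, -0.0, 1.573]
contact_force: [0.4, 0.1, -0.6]
opening: 0.0198
grip_force: 25.0
```

Call:
{"api": "step_arm", "payload": {"steps": [{"x": 0, "y": 0, "z": 0, "rx": 0, "ry": 0, "rz": 0, "claw": -1}, {"x": 0, "y": 0, "z": 0, "rx": 0, "ry": 0, "rz": 0, "claw": -1}, {"x": 0, "y": 0, "z": 0.02, "rx": 0, "ry": 0, "rz": 0, "claw": -1}, {"x": 0, "y": 0, "z": 0.04, "rx": 0, "ry": 0, "rz": 0, "claw": -1}, {"x": 0, "y": 0, "z": 0.04, "rx": 0, "ry": 0, "rz": 0, "claw": -1}, {"x": 0, "y": 0, "z": 0.04, "rx": 0, "ry": 0, "rz": 0, "claw": -1}]}}

```text
time: 28.9
tool_pos: [0.5733, 0.2911, 0.0487]
tool_rot: [-3.14, 0.001, 1.567]
contact_force: [0.7, 0.3, 0.1]
opening: 0.0197
grip_force: 25.0
```

Run:
```python
from h import *
o=robot.observe();print(o['tool_pos'],o['tool_rot'],o['opening'],o['contact_force'])
im,d=read_camera('scene'); P=cloud('scene',d)
cv2.imwrite("pics/s4.png",cv2.resize(im[150:310,260:500],None,fx=3,fy=3,interpolation=cv2.INTER_CUBIC))
hsv=cv2.cvtColor(im,cv2.COLOR_BGR2HSV)
m=cv2.inRange(hsv,(20,120,60),(35,255,255))>0
Q=P[m&(d>0)]; Q=Q[(Q[:,1]>.15)&(Q[:,2]>.03)]
r=cv2.minAreaRect((Q[:,:2]*1000).astype(np.float32)); print(len(Q),r,np.percentile(Q[:,2],[2,98]))
```

```text
[0.57333366 0.29105761 0.04866743] [-3.13967320e+00  8.46679971e-04  1.56741926e+00] 0.01965416315195071 [0.66510922 0.3458599  0.06664435]
477 ((189.43746948242188, 325.5733947753906), (1011.4931640625, 367.52691650390625), 13.23637580871582) [0.03138088 0.10488037]
```

View pics/s4.png

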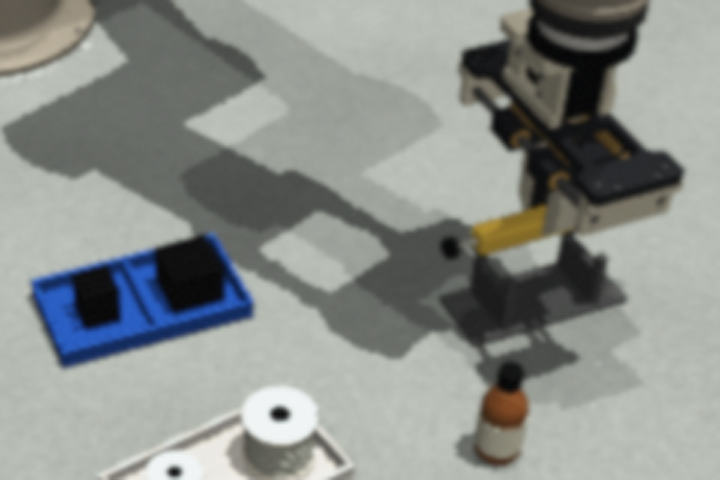

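Call:
{"api": "step_arm", "payload": {"steps": [{"x": 0, "y": 0, "z": 0.015, "rx": 0, "ry": 0, "rz": 0, "claw": -1}, {"x": 0, "y": 0, "z": 0.03, "rx": 0, "ry": 0, "rz": 0, "claw": -1}, {"x": 0, "y": 0, "z": 0.038, "rx": 0, "ry": 0, "rz": 0, "claw": -1}, {"x": 0, "y": 0, "z": 0.042, "rx": 0, "ry": 0, "rz": 0, "claw": -1}, {"x": 0, "y": 0, "z": 0.044, "rx": 0, "ry": 0, "rz": 0, "claw": -1}, {"x": 0, "y": 0, "z": 0.044, "rx": 0, "ry": 0, "rz": 0, "claw": -1}]}}

```text
time: 29.45
tool_pos: [0.5734, 0.2927, 0.0159]
tool_rot: [-3.141, 0.0, 1.569]
contact_force: [-0.4, 0.2, -1.6]
opening: 0.0196
grip_force: 25.0
```

Call:
{"api": "step_arm", "payload": {"steps": [{"x": 0, "y": 0, "z": 0.002, "rx": 0, "ry": 0, "rz": 0, "claw": -1}, {"x": 0, "y": 0, "z": 0.002, "rx": 0, "ry": 0, "rz": 0, "claw": -1}, {"x": 0, "y": 0, "z": 0.002, "rx": 0, "ry": 0, "rz": 0, "claw": -1}]}}

```text
time: 29.7
tool_pos: [0.5741, 0.293, 0.0154]
tool_rot: [3.14, -0.001, 1.569]
contact_force: [-0.9, -0.1, 3.7]
opening: 0.0199
grip_force: 25.0
```

Contact on the saddles. I'll release, rise and back away for a check.

Call:
{"api": "step_arm", "payload": {"steps": [{"x": 0, "y": 0, "z": 0, "rx": 0, "ry": 0, "rz": 0, "claw": -0.1}, {"x": 0, "y": 0, "z": 0, "rx": 0, "ry": 0, "rz": 0, "claw": -0.1}, {"x": 0, "y": 0, "z": 0, "rx": 0, "ry": 0, "rz": 0, "claw": -0.1}, {"x": 0, "y": 0, "z": 0, "rx": 0, "ry": 0, "rz": 0, "claw": -0.1}, {"x": 0, "y": 0, "z": 0, "rx": 0, "ry": 0, "rz": 0, "claw": -0.1}, {"x": 0, "y": 0, "z": -0.04, "rx": 0, "ry": 0, "rz": 0, "claw": -0.1}, {"x": 0, "y": 0, "z": -0.09, "rx": 0, "ry": 0, "rz": 0, "claw": -0.1}, {"x": 0, "y": 0, "z": -0.14, "rx": 0, "ry": 0, "rz": 0, "claw": -0.1}, {"x": 0, "y": -0.05, "z": -0.16, "rx": 0, "ry": 0, "rz": 0, "claw": -0.1}, {"x": 0, "y": -0.1, "z": -0.16, "rx": 0, "ry": 0, "rz": 0, "claw": -0.1}, {"x": 0, "y": -0.15, "z": -0.16, "rx": 0, "ry": 0, "rz": 0, "claw": -0.1}, {"x": 0.05, "y": -0.2, "z": -0.16, "rx": 0, "ry": 0, "rz": 0, "claw": -0.1}]}}

```text
time: 30.7
tool_pos: [0.429, 0.3189, 0.1348]
tool_rot: [-3.14, 0.002, 1.566]
contact_force: [1.3, 1.3, 0.0]
opening: 0.0415
grip_force: 0.0
```

Call:
{"api": "step_arm", "payload": {"steps": [{"x": 0.05, "y": 0, "z": 0, "rx": 0, "ry": 0, "rz": 0, "claw": 0}, {"x": 0.1, "y": 0, "z": 0, "rx": 0, "ry": 0, "rz": 0, "claw": 0}, {"x": 0.1, "y": 0, "z": 0, "rx": 0, "ry": 0, "rz": 0, "claw": 0}, {"x": 0.1, "y": 0, "z": 0, "rx": 0, "ry": 0, "rz": 0, "claw": 0}]}}

```text
time: 31.03
tool_pos: [0.4312, 0.3989, 0.1343]
tool_rot: [3.142, -0.0, 1.572]
contact_force: [-0.3, -0.4, -1.0]
opening: 0.0461
grip_force: 0.0
```

Run:
```python
from h import *
for n in ("large_spool","small_spool","large_heatsink","small_heatsink","sucker","flux_bottle","tape_roll"): 
    find(n); im=find(n,'scene')
im2,d=read_camera('top'); P=cloud('top',d)
hsv=cv2.cvtColor(im2,cv2.COLOR_BGR2HSV); m=cv2.inRange(hsv,(20,120,60),(35,255,255))>0
Q=P[m&(d>0)]; Q=Q[(Q[:,1]>.15)&(Q[:,2]>.03)&(Q[:,2]<.08)&(Q[:,0]<.65)]
if len(Q): print(len(Q),cv2.minAreaRect((Q[:,:2]*1000).astype(np.float32)),np.median(Q[:,2]))
a=im[170:330,200:500]; cv2.imwrite("pics/f.png",np.vstack([cv2.resize(a,(540,288)),cv2.resize(im2[90:260,100:420],(540,288))]))
```

```text
large_spool 0.63 0.05 [648.8  35.1] [52.  49.7] 1.3
large_spool 0.6 0.051 [652.3  34.3] [48.9 53. ] 66.9
small_spool 0.72 0.044 [666.7 -50. ] [36.7 38.4] 75.7
small_spool 0.79 0.045 [668.7 -52.8] [37.1 38.9] 69.7
large_heatsink 0.96 0.042 [460.7  40.6] [42.4 42.5] 0.1
large_heatsink 0.74 0.043 [463.1  38.9] [45.6 49.7] 89.9
small_heatsink 0.85 0.042 [458.8 -37. ] [28.3 28.2] 89.8
small_heatsink 0.61 0.043 [460.3 -39.8] [30.7 33.5] 85.6
sucker 0.73 0.063 [575.7 288.7] [ 22.7 169.2] 1.7
flux_bottle 0.96 0.085 [701.3 186.1] [16.  15.9] 44.8
flux_bottle 0.62 0.086 [704.6 183.9] [16.3 14.9] 59.9
tape_roll 0.7 0.024 [ 704.1 -183. ] [74.7 73.7] 88.6
tape_roll 0.71 0.025 [ 707.5 -185. ] [74.5 75.7] 18.8
698 ((574.4743041992188, 291.86004638671875), (118.23424530029297, 18.8851318359375), 89.86847686767578) 0.058695880044782586
```

View pics/f.png

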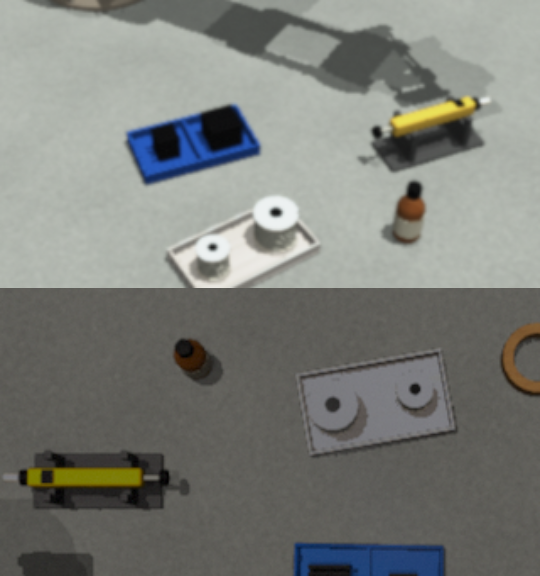

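The final picture shows everything in place. The sucker sits centred between the horns (lower view, (85,477), top at about 0.060 m). Both spools stand in the open tray at (333,405) and (415,390), and the heatsinks are one per bay. The bottle and tape haven't moved.

```bash
python3 -c "
from cell import robot
print(robot.hand_in())"
```

```text
the job is handed in; nothing more can be done
None
```

The job is handed in: both spools are upright in the open tray, there is one heatsink fins up in each bay, the sucker is centred on the tool rest, and the bottle and tape did not move; the hand-in returned no verdict.

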